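# Set the swarf screen back by one stay hole

## Task

The clear swarf screen behind the little vice stands too close: lift its stay off the peg, swing the screen back with it, and drop the hole in the red end of the stay over the same peg, so that the stay lies fully down and flat on the peg's collar. Feel for the pin gently rather than forcing the stay against it, let go when it is seated, and leave the tin, the wooden handle scale and the screwdriver where they lie.

Things in the scene. Friction and masses are not known exactly. Their poses are not given: they have to be found in the camera images.
- guard: Fixed plywood board 460 x 420 x 12 mm on the bench. Origin at bench height below the peg plate's centre; z up. The board spans x -170 to 290 mm, y -210 to 210 mm. The screen's hinge post (16 mm thick, 215 mm high) is at x 192.1, y 157.7 mm. A fixed blue vice with wood in its jaws (77 mm high) covers x -20 to 105, y -180 to -90 mm.
- stay: The stay: flat steel bar 28 mm wide, 6 mm thick, about 0.26 kg. Origin on its pivot under the screen's lower rail, 160 mm from the hinge axis, at mid thickness, 33 mm above the bench. The bar runs along its own -x to a knob at the free end; at the start it lies level along guard's -x, within 0.03 rad. It swings sideways and lifts freely, falls by its weight, droops 0.03 rad at most.
- stay_slot (a point): Centre of the oblong slot (12 x 48 mm, the long way along the bar) at the bar's underside, 161 mm from the pivot: it is over the pin at the start. The grey part of the bar also has a round hole (11 mm) 85 mm from the pivot, not to be used.
- stay_end_hole (a point): Centre of the round end hole (11 mm) at the bar's underside, 220 mm from the pivot, in the red end part, which begins at 198 mm: the hole to be put over the pin. 30 mm above the bench when the stay lies flat.
- stay_knob (a point): Point to grip: on the axis of the stay's black upright knob, 285 mm from the pivot, 14 mm above the bar's top, 50 mm above the bench at the start. The shaft is 16 mm thick and 28 mm tall over the bar, with a cap above it 24 mm wide and 7 mm high. The bar ends 14 mm past the knob.
- peg: Fixed steel plate of the peg, 74 x 26 x 5 mm. Origin at the centre of its underside, 12 mm above the bench; x, the long way, is guard's x. Its brass pin, 8 mm thick, is clamped anywhere from 14 mm before to 14 mm after the plate's centre along this x (y = 0 always): no reading tells where; it stays there throughout.
- peg_collar (a point): Above the plate's centre, level with the top of the pin's round brass collar (20 mm wide), 30 mm above the bench; the collar moves with the pin, this point does not. The pin's flat top is 12 mm above the collar's top. A seated stay lies flat with its underside on the collar; one that has missed rests on the pin, 12 mm too high there.
- tin: Green tin, 52 mm across, 60 mm high, upright; origin at the centre of its underside. To be left alone.
- scale: Wooden handle scale, 110 x 28 x 10 mm, lying flat; origin at the centre of its underside. To be left alone.
- driver: Screwdriver with a yellow handle, 130 mm long, lying on the board; origin at its middle, on the underside. To be left alone.
- screen_rail (a point): On the clear screen's lower rail, 20 mm above the stay's pivot. The screen (aluminium frame, 270 mm long, 12 mm thick, from 45 to 205 mm above the bench) turns about its upright post, 160 mm from this point; at the start it runs from the post along guard's -y, turned about 0.16 rad towards the peg (-x). It swings back a further 0.7 rad if pushed and stays where it is left (friction 0.2 N m, no spring).

How it is judged:
On the way:
1. the stay is lifted clear of the pin: its end hole at least 13 mm higher than when it lies flat (z of stay_end_hole in the frame of peg above 0.031 m), for 0.1 s.
At the end, for the whole second after the job is handed in: The pin is in the end hole: the end hole's centre is within 17.5 mm of the peg plate's centre in plan, and its underside lies on the collar (18 mm above the plate's underside, within 2.5 mm), which only a hole over the pin allows; the stay is at rest and let go (z of stay_end_hole in the frame of peg between 0.0155 and 0.0205 m and horizontal distance between stay_end_hole and peg below 0.0175 m and linear speed of stay below 0.01 m/s); the robot touches nothing.
It fails at once if the stay is forced against the peg: more than 30 N between them (contact force between stay and peg above 30 N).
It fails at once if the tin is moved by more than 20 mm (distance of tin from where it was at the start of the episode above 0.02 m).
It fails at once if the wooden scale is moved by more than 20 mm (distance of scale from where it was at the start of the episode above 0.02 m).
It fails at once if the screwdriver is moved by more than 20 mm (distance of driver from where it was at the start of the episode above 0.02 m).
It also fails if it takes over 67 s, if anything falls off the work surface, if the arm or the gripper's body presses on something with over 40 N, if the wrist force passes 120 N, or if a joint passes its speed limit or range.

## Robot

A 6-joint arm with a two-finger parallel gripper is mounted at the origin on the work surface. World frame = base frame: x ahead of the robot, y to its left, z up, the work surface at z = 0. Lengths are in m, angles in rad, forces in N, time in s.
With the tool pointing down it reaches from about 0.375 to 0.9 m from the base axis. Payload 3.1 kg.
Tool frame: the origin (TCP) lies at the very end of the fingers, on their centre line; the grasp point (between the pads) lies 19 mm behind it (bot.pinch_z is the distance from the TCP to the grasp point, in m); z points along the fingers, y is the direction in which the jaws open and shut (so a half turn about z gives the same grasp; the last joint's range is limited). The gripper opens to 85 mm and grips with 20 to 120 N. Pads are 22 mm wide; open, the fingers measure 114 mm over their backs; the gripper's body (76 mm by 85 mm) begins 54 mm behind the grasp point. The pads swing forward as they close: fully open they stand 13 mm farther back than shut.
Start: joints at [-1.51, 0.527, 1.433, -0, 1.181, -0.178], TCP at [0.148, -0.607, 0.231] pointing down, gripper open.
Joint ranges: [-3.08, 3.08], [-0.75, 2.2], [0.22, 2.44], [-1.43, 4.57], [0, 2.65], [-2.85, 2.85]. Speed limits (rad/s): [2.79, 2.79, 3.14, 3.14, 3.14, 3.14].

## Interface

Orientations are given as a rotation vector (axis times angle).
In Python, from workcell import bot gives the robot as it stands. Calls block until the motion is done:
- bot.movep(position, orientation): joint-space move of the TCP to a pose.
- bot.servo_line(position, velocity=0.15, ori=None, guard=None): straight line of the TCP; ori=None keeps the orientation; velocity is the mean speed in m/s. With guard (N) it stops when the force on the tool has changed by that much, and returns True; else False.
- bot.move_j(angles): joint-space move.
- bot.grip(opening, f_grip=None): finger opening in m; f_grip is the grip in N (None keeps the last); returns when the fingers have stopped.
- bot.hold(seconds).
- bot.ik(position, orientation): joint angles nearest the present ones, or None.
- bot.get_image(name): name is "side" or "top"; returns a dict with "frame" (400x640x3 uint8, blue, green, red), "fx", "fy", "cx", "cy" (pixels), "k1" (the pictures are not rectified: a ray, as slopes to the right and down, at radius r is drawn at 1 + k1 r^2 times it, then the intrinsics apply), "view" (4x4, takes a point from world to camera coordinates). Camera axes: x right, y up, looking along -z (the intrinsics and any distortion apply to the point x, -y, -z); pixel columns grow to the right and rows downward; lengths in m; the calibration is good to about 2 mm. A picture is of the moment at which its call begins. There is no depth.
A pose or a line that the arm cannot do raises bot.PlanningError and nothing moves.
- bot.finish_job(): hands the job in, once; it reports no verdict.
Readings, each from a call of its own:
- bot.get_time_s(): time.
- bot.get_joint_pos(): joint angles.
- bot.get_qd(): joint speeds.
- bot.get_effort(): joint torques, N m.
- bot.get_tool_pos(): TCP position.
- bot.get_orientation(): TCP orientation.
- bot.get_contact_force(): force on the tool from outside, world axes, zero at the start.
- bot.get_wrist_torque(): the same for the moment, N m.
- bot.get_grip_width(): finger opening in m.
Only numpy, scipy, OpenCV 4.12 (cv2) and the standard library are available. Lean on these libraries where they do the work, as an engineer would, in place of code of your own. Each camera call takes 0.05 s, during which the arm holds its last target. There are 200 camera calls.

## Working session

There is one attempt and no reset: what is moved stays moved. The work goes in short steps, each a Python script; the robot and the scene stay as the last script left them, time stands still between calls to the robot, and variables do not carry over. Pictures are saved under pics/ and viewed, about 8 in all and at most 12, crops included, and the job is handed in when it is done.

```bash
ls; mkdir -p pics
cat > h.py <<'E'
import numpy as np, cv2
from workcell import bot
def shot(n,f=None):
    im=bot.get_image(n)
    if f: cv2.imwrite('pics/'+f,im['frame'])
    return im
def ray(im,u,v):
    K=np.array([[im['fx'],0,im['cx']],[0,im['fy'],im['cy']],[0,0,1.]])
    x=np.array([(u-im['cx'])/im['fx'],(v-im['cy'])/im['fy']]); s=x.copy()
    for _ in range(30): s=x/(1+im['k1']*(s@s))
    V=np.array(im['view']); R=V[:3,:3]; 
    return -R.T@V[:3,3], R.T@np.array([s[0],-s[1],-1.])
def onplane(im,u,v,z):
    o,d=ray(im,u,v); return o+d*(z-o[2])/d[2]
def tri(a,pa,b,pb):
    o1,d1=ray(a,*pa);o2,d2=ray(b,*pb)
    t=np.linalg.lstsq(np.c_[d1,-d2],o2-o1,rcond=None)[0]
    p,q=o1+d1*t[0],o2+d2*t[1]; return (p+q)/2,np.linalg.norm(p-q)
def proj(im,p):
    V=np.array(im['view']); c=V[:3,:3]@np.asarray(p)+V[:3,3]; s=np.array([c[0],-c[1]])/-c[2]
    s=s*(1+im['k1']*(s@s)); return s*[im['fx'],im['fy']]+[im['cx'],im['cy']]
E
python3 - <<'E'
from h import *
for n in ('top','side'):
    i=shot(n,n+'0.png'); print(n,i['fx'],i['cx'],i['cy'],i['k1'],np.round(i['view'],3).tolist())
E
```

```text
pics
top 416.4805089167726 323.7892566665754 200.12164250354812 -0.06882067373447179 [[-0.025, -1.0, -0.016, 0.047], [0.987, -0.027, 0.159, -0.605], [-0.16, -0.012, 0.987, -0.759], [0.0, 0.0, 0.0, 1.0]]
side 373.10321810899165 320.2835983445011 206.14906980287904 -0.07556546538151028 [[-0.967, -0.256, -0.001, 0.621], [0.158, -0.599, 0.785, -0.137], [-0.202, 0.759, 0.619, -0.635], [0.0, 0.0, 0.0, 1.0]]
```

View pics/top0.png

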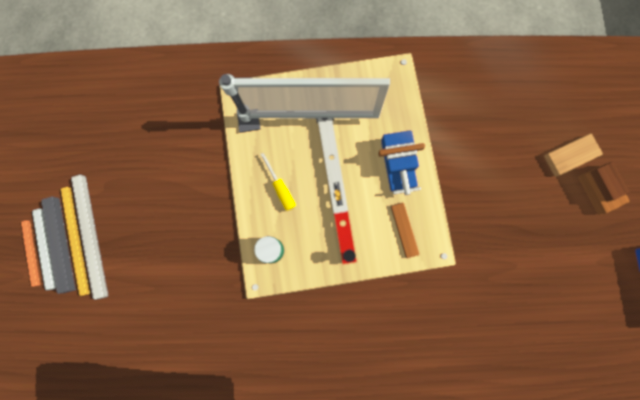

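View pics/side0.png

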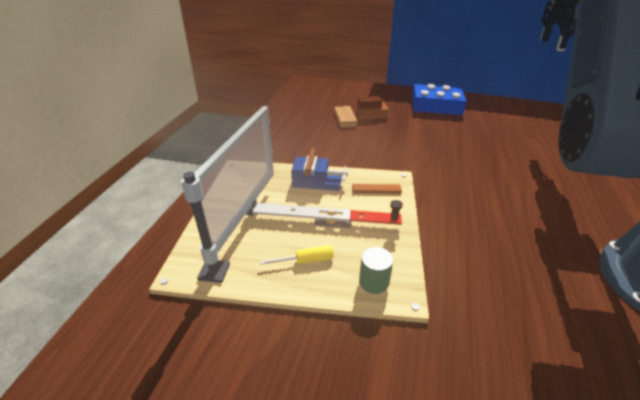

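The top view shows the red end at about (345,235), the knob cap at about (349,256), the pin at about (337,195), and board corners at about (221,84), (412,54), (455,264) and (247,298). In the side view the cap is at about (397,204).

Run:
```python
from h import *
T=shot('top');S=shot('side')
def blob(im,box,f):
    x0,y0,x1,y1=box; c=im['frame'][y0:y1,x0:x1].astype(int); m=f(c).astype(np.uint8)
    n,l,st,ce=cv2.connectedComponentsWithStats(m); k=1+np.argmax(st[1:,4]); return ce[k]+[x0,y0],st[k]+[x0,y0,0,0,0]
dark=lambda c:c.max(2)<60
kt,st=blob(T,(335,240,362,268),dark); ks,ss=blob(S,(385,195,410,225),dark); print(kt,st,ks,ss)
capS=np.array([ks[0],204.])
for v in (202,204,206): print('knobcap',v,tri(T,kt,S,(397,v)))
# red part
red=lambda c:(c[...,2]>130)&(c[...,1]<60)&(c[...,0]<60)
print('red',blob(T,(320,200,370,270),red),blob(S,(340,200,410,230),red))
# board corners
hsv=cv2.cvtColor(T['frame'],cv2.COLOR_BGR2HSV)
m=((hsv[...,2]>140)&(hsv[...,0]>12)&(hsv[...,0]<32)&(hsv[...,1]>40)).astype(np.uint8)
m[:, :200]=0; m[:,470:]=0; m[:45]=0
m=cv2.morphologyEx(m,cv2.MORPH_OPEN,np.ones((3,3)))
pts=np.argwhere(m)[:,::-1].astype(np.float32)
c=max(cv2.findContours(m,0,2)[0],key=cv2.contourArea)[:,0]
w=np.array([onplane(T,u,v,.012)[:2] for u,v in c])
r=cv2.minAreaRect((w*1000).astype(np.float32)); print('board mm',r, cv2.boxPoints(r).round().tolist())
for u,v in [(221,84),(412,54),(455,264),(247,298)]: print(onplane(T,u,v,.012).round(4))
print('tin top',onplane(T,269,249,.06))
b=T['frame'][70:280,210:440]; cv2.imwrite('pics/c1.png',np.hstack([cv2.resize(T['frame'][170:275,300:380],None,fx=5,fy=5,interpolation=2),cv2.resize(S['frame'][190:240,330:410],(400,525),interpolation=2)[:525]]))
```

```text
Traceback (most recent call last):
ValueError: attempt to get argmax of an empty sequence
```

```bash
cat > m.py <<'E'
from h import *
T=shot('top');S=shot('side')
def blob(im,box,f):
    x0,y0,x1,y1=box; c=im['frame'][y0:y1,x0:x1].astype(int); m=f(c).astype(np.uint8)
    n,l,st,ce=cv2.connectedComponentsWithStats(m)
    if n<2: return 'none',c.max(2).min()
    k=1+np.argmax(st[1:,4]); return (ce[k]+[x0,y0]).round(1),st[k]+[x0,y0,0,0,0]
dark=lambda c:c.max(2)<85
print(blob(T,(335,240,362,268),dark),blob(S,(385,195,410,225),dark))
for v in (202,204,206): print('knobcap',v,tri(T,(349,255.5),S,(397,v)))
red=lambda c:(c[...,2]>110)&(c[...,1]<70)&(c[...,0]<70)
print('red',blob(T,(320,200,370,270),red),blob(S,(340,200,410,230),red))
hsv=cv2.cvtColor(T['frame'],cv2.COLOR_BGR2HSV)
m=((hsv[...,2]>140)&(hsv[...,0]>12)&(hsv[...,0]<32)&(hsv[...,1]>40)).astype(np.uint8)
m[:, :200]=0; m[:,470:]=0; m[:45]=0
m=cv2.morphologyEx(m,cv2.MORPH_OPEN,np.ones((3,3)))
c=max(cv2.findContours(m,0,2)[0],key=cv2.contourArea)[:,0]
w=np.array([onplane(T,u,v,.012)[:2] for u,v in c])
r=cv2.minAreaRect((w*1000).astype(np.float32)); print('board mm',r, cv2.boxPoints(r).round().tolist())
for u,v in [(221,84),(412,54),(455,264),(247,298)]: print(onplane(T,u,v,.012).round(4))
print('tin top',onplane(T,269,249,.06))
cv2.imwrite('pics/c1.png',np.hstack([cv2.resize(T['frame'][170:275,300:380],None,fx=5,fy=5,interpolation=2),cv2.resize(S['frame'][190:240,330:410],(400,525),interpolation=2)[:525]]))
E
python3 m.py
```

```text
(array([348.6, 255.5]), array([343, 251,  12,  10,  89])) (array([394.9, 212. ]), array([393, 207,   6,  12,  47]))
knobcap 202 (array([ 0.49715911, -0.0132854 ,  0.07424817]), np.float64(7.739346873161077e-05))
knobcap 204 (array([ 0.49693108, -0.01349468,  0.06945037]), np.float64(0.0007885875924945518))
knobcap 206 (array([ 0.49670075, -0.01370475,  0.06461277]), np.float64(0.001506544523548768))
red (array([343.8, 233.6]), array([335, 213,  19,  43, 438])) (array([394. , 219.1]), array([391, 215,   8,   7,  21]))
board mm ((675.8431396484375, 10.16510009765625), (465.3697509765625, 425.6876525878906), 7.555404186248779) [[417.0, 191.0], [473.0, -231.0], [934.0, -170.0], [879.0, 252.0]]
[0.8714 0.2466 0.012 ]
[ 0.9278 -0.1682  0.012 ]
[ 0.476  -0.2263  0.012 ]
[0.4203 0.1876 0.012 ]
tin top [0.51345151 0.13631516 0.06      ]
```

View pics/c1.png

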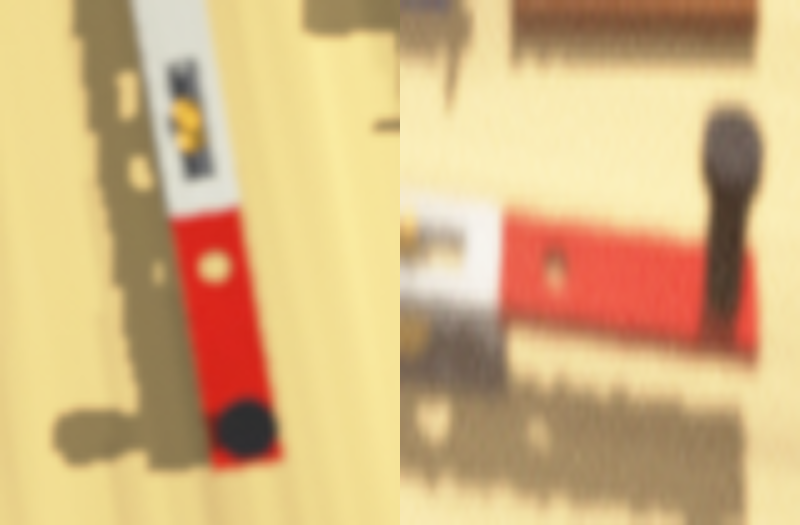

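The cap triangulates to z≈0.070, against an expected 0.071. The board measures 465x426 mm, and the slot shows the pin near its centre. I'll grip the cap across the bar, then use the slot walls to find the pin.

```bash
cat >> h.py <<'E'
from scipy.spatial.transform import Rotation as Ro
YAW=np.deg2rad(7.56); O=np.array([.6164,.0023])
gx=np.array([np.cos(YAW),np.sin(YAW)]); gy=np.array([-gx[1],gx[0]])
def tog(p): d=np.asarray(p)[:2]-O; return np.array([d@gx,d@gy])*1000
def ori(pitch=0,s=1):
    y=np.r_[s*gy,0]; z=np.array([0,0,-1.]); R=np.c_[np.cross(y,z),y,z]
    return (Ro.from_rotvec(pitch*np.r_[gy,0])*Ro.from_matrix(R)).as_rotvec()
def st(t=''): print(t,round(bot.get_time_s(),2),'tcp',np.round(bot.get_tool_pos(),4),'F',np.round(bot.get_contact_force(),2),'w',round(bot.get_grip_width(),4))
E
python3 - <<'E'
from h import *
T=shot('top')
for n,u,v,z in [('knob',348.6,255.5,.071),('hole',342.8,223.4,.036),('slot',338,194,.036),('pin?',337.4,192.5,.042),('scale',405,230,.022)]:
    p=onplane(T,u,v,z); print(n,p.round(4),tog(p).round(1))
for s in (1,-1): print(bot.ik([.497,-.0134,.12],ori(0,s)))
K=onplane(T,348.6,255.5,.071); s=min((1,-1),key=lambda s:abs(bot.ik([K[0],K[1],.12],ori(0,s))[5])); print(s)
bot.movep([K[0],K[1],.14],ori(0,s)); bot.grip(.06,30); st()
bot.servo_line([K[0],K[1],.0485],.06,guard=4); st('down')
shot('side','s1.png'); c=cv2.imread('pics/s1.png')[120:260,300:480]; cv2.imwrite('pics/s1c.png',cv2.resize(c,None,fx=4,fy=4,interpolation=2))
E
```

```text
knob [ 0.4973 -0.0127  0.071 ] [-120.     0.8]
hole [ 0.5608 -0.005   0.036 ] [-56.1   0.1]
slot [0.6193 0.0026 0.036 ] [ 3.  -0.1]
pin? [0.6213 0.0038 0.042 ] [5.1 0.9]
scale [ 0.5457 -0.1283  0.022 ] [ -87.2 -120.2]
[-0.25211173  0.53434414  1.85267529  0.          0.75457322 -1.95485495]
[-0.25211173  0.53434414  1.85267529  0.          0.75457322  1.1867377 ]
-1
 3.19 tcp [ 0.4973 -0.0129  0.14  ] F [-0.81 -0.68  0.25] w 0.0598
down 4.87 tcp [ 0.4975 -0.0127  0.0488] F [-0.12 -0.86 -0.58] w 0.0599
```

View pics/s1c.png

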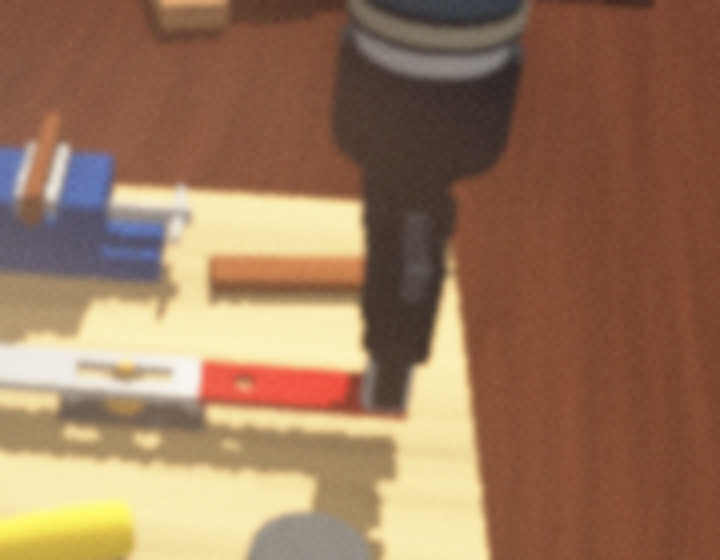

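The side crop shows the fingers straddling the knob at about (385,390), with the red bar free below. Positions in the guard frame agree with the model to about 2 mm. Next I close on the knob and feel for the slot walls.

```bash
cat >> h.py <<'E'
def go(d,v=.02,guard=None,o=None):
    "relative move in guard axes, mm"
    p=bot.get_tool_pos(); q=np.array(p)+np.r_[(d[0]*gx+d[1]*gy),d[2]]/1000
    return bot.servo_line(q.tolist(),v,ori=o,guard=guard)
def avg(n=15):
    F=[]; 
    for _ in range(n): bot.hold(.02); F.append(bot.get_contact_force())
    f=np.mean(F,0); return np.array([f[:2]@gx,f[:2]@gy,f[2]]).round(2)
E
python3 - <<'E'
from h import *
bot.grip(.02,40); st('grip'); print(avg(), tog(bot.get_tool_pos()))
def rep(t,h): print(t,h,round(bot.get_time_s(),1),tog(bot.get_tool_pos()).round(2),round(bot.get_tool_pos()[2],4),avg())
c0=np.array(bot.get_tool_pos())
for sy in (1,-1):
    h=go([0,sy*8,0],.012,guard=3.5); rep('y%d'%sy,h)
    bot.servo_line(c0.tolist(),.03); rep('back',0)
E
```

```text
grip 5.35 tcp [ 0.4974 -0.0127  0.0488] F [-0.81  0.66  2.62] w 0.0221
[-0.53  0.09  3.72] [-119.95073374    0.7950776 ]
y1 True 5.9 [-119.94    1.13] 0.0487 [ 0.12 -1.01  3.67]
back 0 6.4 [-119.97    0.96] 0.0487 [0.48 0.68 4.21]
y-1 True 7.0 [-120.04   -1.48] 0.0487 [-0.32 -0.65  3.5 ]
back 0 7.5 [-119.92    0.52] 0.0487 [-1.37 -3.64  3.77]
```

```bash
cat >> h.py <<'E'
def rep(t,h=0): print(t,h,round(bot.get_time_s(),1),tog(bot.get_tool_pos()).round(2),round(bot.get_tool_pos()[2],4),avg())
E
python3 - <<'E'
from h import *
go([0,0,4],.02); rep('lift4')
c0=np.array(bot.get_tool_pos())
for sy in (1,-1):
    print([avg(3)[1] for _ in range(1)])
    for k in range(7):
        go([0,sy*1,0],.02); f=avg(5); print(sy,tog(bot.get_tool_pos())[1].round(2),f)
        if abs(f[1])>5: break
    bot.servo_line(c0.tolist(),.03)
rep('back')
E
```

```text
lift4 0 8.1 [-119.85    1.02] 0.0526 [ 1.25 -0.   -1.73]
[np.float64(0.3)]
1 1.76 [ 0.65 -0.26 -1.75]
1 2.78 [ 0.66 -0.54 -1.7 ]
1 3.81 [ 0.92 -0.77 -1.24]
1 4.71 [ 0.08 -1.13 -1.35]
1 5.34 [-0.05 -4.22 -1.57]
1 5.71 [-0.92 -6.49 -1.75]
[np.float64(-0.23)]
-1 0.24 [ 0.83  0.14 -1.62]
-1 -0.78 [ 0.8   0.58 -1.47]
-1 -1.82 [ 0.64  0.51 -1.43]
-1 -2.79 [ 0.53  0.58 -1.63]
-1 -3.43 [ 2.    3.49 -1.46]
-1 -3.82 [ 2.97  5.79 -1.08]
back 0 13.1 [-120.14    0.63] 0.0526 [-0.07  0.29 -1.38]
```

Run:
```python
from h import *
def sety(y): go([0,y-tog(bot.get_tool_pos())[1],0],.03)
sety(.95); rep('c')
h=go([38,0,0],.02,guard=7); rep('x contact',h)
for k in range(3):
    go([-.7,0,0],.02); rep('back off')
```

```text
c 0 13.6 [-120.08    0.87] 0.0526 [-0.13 -0.25 -1.31]
x contact True 15.0 [-100.37    1.35] 0.0519 [ 1.12 -0.51 -1.78]
back off 0 15.5 [-101.52    1.35] 0.0515 [ 1.37 -0.32 -1.39]
back off 0 16.0 [-102.64    1.47] 0.0515 [ 0.92 -0.35 -1.59]
back off 0 16.5 [-103.42    1.52] 0.0514 [ 0.89 -0.36 -1.23]
```

Run:
```python
from h import *
p=tog(bot.get_tool_pos()); go([0,.95-p[1],.0526*1000-bot.get_tool_pos()[2]*1000],.03)
x=-103.4
for k in range(24):
    x+=1; p=tog(bot.get_tool_pos()); go([x-p[0],.95-p[1],0],.02); f=avg(4); print(tog(bot.get_tool_pos()).round(2),f)
    if f[0]<-6: break
print(bot.get_time_s())
```

```text
[-103.24    1.2 ] [-1.38 -0.41 -1.23]
[-101.55    1.02] [-1.23 -0.25 -1.31]
[-100.34    0.97] [-1.24  0.22 -1.67]
[-100.24    1.12] [-3.29 -0.68 -0.28]
[-100.13    1.24] [-5.63 -1.86  1.15]
[-100.13    1.5 ] [-7.19 -1.77  1.39]
18.8917
```

Contact is confirmed at knob x = -100.2, which puts the pin at about +3.8 mm (the camera said about 5). The y centre is 0.95. Now I lift by pitching rigidly about the stay's pivot, advance 39 mm, and hover.

```bash
cat >> h.py <<'E'
S=-1
def pose(xf,y,pitch,v=.03,guard=None):
    "xf: knob x (guard, mm) with the bar flat; rotates rigidly about the stay pivot"
    h=15.8; px=xf+285; x=px-285*np.cos(pitch)+h*np.sin(pitch); z=33+285*np.sin(pitch)+h*np.cos(pitch)
    q=np.r_[O+(x*gx+y*gy)/1000,z/1000]
    return bot.servo_line(q.tolist(),v,ori=ori(pitch,S),guard=guard)
E
python3 - <<'E'
from h import *
pose(-104,.9,.014); rep('off')
pose(-104,.9,.12,.04); rep('lifted')
pose(-61.2,.54,.12,.04); rep('over')
pose(-61.2,.54,.068,.03); rep('hover')
T=shot('top'); print(bot.get_time_s())
S_=shot('side'); a=cv2.resize(T['frame'][150:270,290:400],None,fx=4,fy=4,interpolation=2);b=cv2.resize(S_['frame'][150:270,290:380],None,fx=4,fy=4,interpolation=2)
cv2.imwrite('pics/hov.png',np.hstack([a,b]))
E
```

```text
off 0 19.3 [-102.36    0.51] 0.0531 [ 1.3 -0.2 -1.5]
lifted 0 20.4 [-100.51    1.05] 0.0826 [-0.63 -0.2  -1.15]
over 0 21.9 [-56.68   0.48] 0.0829 [ 1.03  0.47 -1.66]
hover 0 22.8 [-60.23   0.63] 0.0681 [-1.26  0.   -1.2 ]
23.075
```

View pics/hov.png

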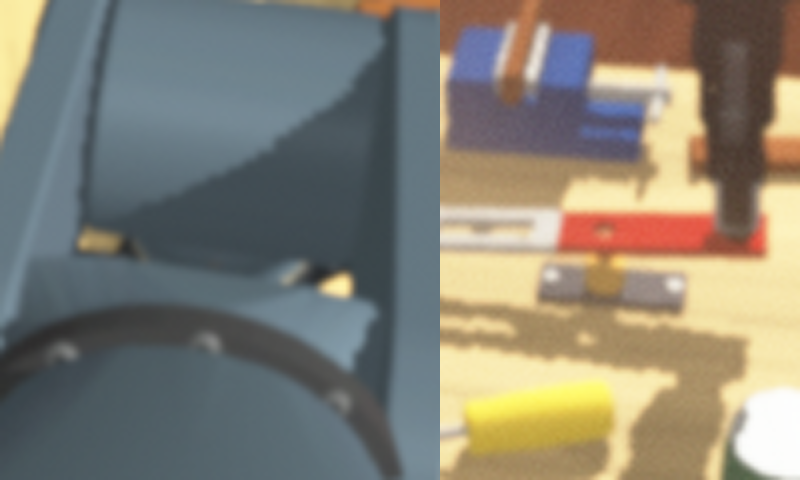

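The side crop shows the end hole at (605,232), directly above the brass collar at (606,280). The arm blocks the top view. Now I lower gently.

Run:
```python
from h import *
b=avg(8); print(b)
for pt in np.arange(.062,-.003,-.006):
    pose(-61.2,.54,max(pt,0),.02); f=avg(5); z=bot.get_tool_pos()[2]; print(round(pt,3),tog(bot.get_tool_pos()).round(2),round(z,4),f)
    if f[2]-b[2]>4: print('contact'); break
print(bot.get_time_s())
```

```text
[-1.34  0.2  -1.2 ]
0.062 [-59.2    0.44] 0.0665 [ 0.37  0.2  -1.51]
0.056 [-59.55   0.45] 0.0648 [ 0.33  0.2  -1.35]
0.05 [-60.07   0.51] 0.063 [ 0.64  0.63 -1.41]
0.044 [-60.39   0.57] 0.0613 [ 0.06  0.26 -1.47]
0.038 [-60.51   0.58] 0.0596 [-0.2   0.17 -1.43]
0.032 [-60.6    0.57] 0.0579 [-0.21 -0.07 -1.27]
0.026 [-60.71   0.53] 0.0562 [ 0.22  0.33 -1.37]
0.02 [-60.84   0.54] 0.0545 [ 0.16  0.34 -1.44]
0.014 [-60.97   0.54] 0.0528 [-0.26  0.43 -1.01]
0.008 [-61.1    0.55] 0.0511 [ 0.52  0.15 -1.32]
0.002 [-61.22   0.53] 0.0493 [-0.37  0.62 -1.77]
26.925
```

The stay went down past pin-top height with no contact force. I'll release, retreat and look.

Run:
```python
from h import *
bot.grip(.06); st('open')
go([0,0,100],.1); bot.movep([.35,-.42,.25],ori(0,S)); st('away')
T=shot('top');Sd=shot('side')
a=cv2.resize(T['frame'][110:270,290:390],None,fx=3.5,fy=3.5,interpolation=2);b=cv2.resize(Sd['frame'][190:260,280:400],None,fx=3.7,fy=8,interpolation=2)
cv2.imwrite('pics/end.png',np.hstack([a,b]) if a.shape[0]==b.shape[0] else np.hstack([cv2.resize(a,(350,560)),cv2.resize(b,(444,560))]))
```

```text
open 27.38 tcp [ 0.5558 -0.0053  0.0495] F [-0.42  0.23 -0.18] w 0.0598
away 30.26 tcp [ 0.3506 -0.419   0.2496] F [ 0.3  0.3 -0.9] w 0.0599
```

View pics/end.png

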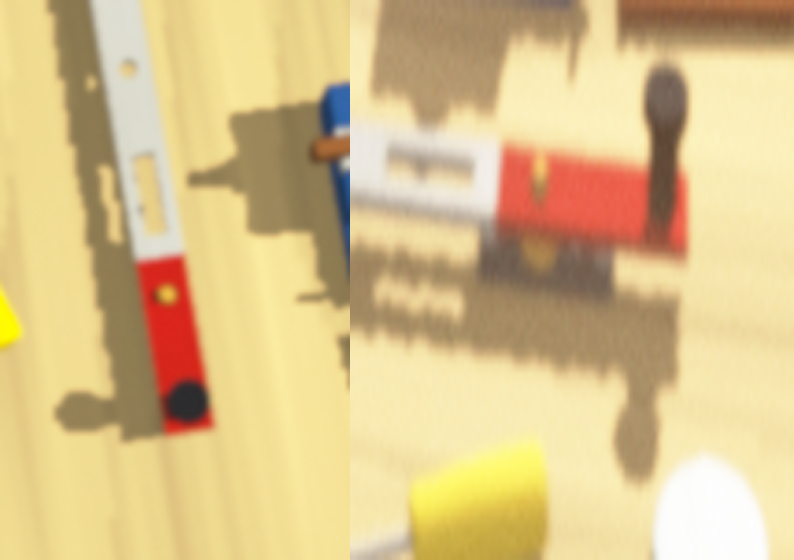

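The brass pin stands through the red end hole, in the top crop at (167,294) and the side crop at (540,180). The collar shows directly under the bar. I'll check the cap height once and hand in.

Run:
```python
from h import *
T=shot('top');Sd=shot('side')
p=onplane(T,343.4,224.6,.071); print('knob',tog(p).round(1))
for z in (.071,.086): print(z,'side cap would be at',proj(Sd,onplane(T,343.4,224.6,z)).round(1),'seen ~(460.0-280=...)',280+666/3.7-0,190+85/8)
h=onplane(T,290+167/3.5,110+294/3.5,.042); print('pin',tog(h).round(1))
bot.finish_job(); print(bot.get_time_s())
```

```text
knob [-61.9   1. ]
0.071 side cap would be at [365.8 201.2] seen ~(460.0-280=...) 460.0 200.625
0.086 side cap would be at [367.2 195.1] seen ~(460.0-280=...) 460.0 200.625
pin [2.  0.8]
the job is handed in; nothing more can be done
the job is handed in; nothing more can be done
```

The stay's red end hole is over the peg, with the stay flat on the collar and the gripper clear. I handed the job in after about 31 s of the 67 s allowed.

**What I did:** I gripped the knob by its cap and felt the slot's sides and end against the pin, with about 7 N read at the tool. That put the pin at about +3.8 mm along the plate. I then lifted the stay clear, swung the screen back about 39 mm, lowered the stay without any contact force, and let go.

**Last checks:**
- **Pin:** both camera views show it standing up through the red hole.
- **Height:** the knob cap appears at row 200.6 in the side view. A seated stay should show at 201.2, and one resting on the pin at about 195.
- **Position:** the knob measured -61.9 mm from the plate's centre, against a target of -61.2 mm.
- **Pin position:** the camera put the pin at +2.0 mm at the end and about +5 mm at the start, against +3.8 mm by feel. That spread is within the calibration and reading error.
- **Other objects:** I kept the arm away from the tin, wooden scale and screwdriver, but did not measure them again at the end.

**What didn't go cleanly:** the first sideways feel at a 3.5 N guard stopped on sensor noise and was repeated in small steps. The first pull along the slot left no force after it stopped, so I repeated it and confirmed the contact.

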